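Lift a stencilled test tile out of its nest with the pedal

TASK

The teal test tile in the stencilling nest is finished. Press the nest's pedal right down to its stop, so that the spring bolt catches it and the tile stays lifted out; then take the tile by its edges and set it down gently, glazed face up, on the ware board that already holds the red and the cream tile, well inside the board's edge and clear of those two, which must stay where they are. Leave the pedal caught down, ready for the next tile.

Things in the scene. Friction and masses are not known exactly. Their poses are not given: they have to be found in the camera images.
- nest: Stencilling nest, fixed to the table: dark blue-green base plate 295 x 116 x 10 mm, a square aluminium table on four posts at its +x end, a black pedal at its -x end. Origin: level with the work surface, on the nest's long axis; x runs from the pedal to the tile, z up.
- nest_top (a point): Centre of the square opening (50 mm) in the nest's aluminium table (100 x 100 mm), level with the table's top, 82 mm above the work surface; at x = 80 mm in the nest's frame. The tile lies flush in this opening on a lift plate.
- pedal (a joint): Pedal angle, rad: 0 = up (sprung), 0.30 = down at its stop. Released from the stop it rises to about 0.27, where the bolt holds it; let go before the bolt snaps over, it springs back to 0. The pad takes 4 N at first and up to 13 N on the way as the bolt gives; over 15 N means the stop. It raises the lift plate under the tile 16 mm at the stop, 15 mm when caught.
- pedal_pad (a point): Centre of the top of the pedal's ribbed black pad, 56 (nest x) x 62 mm, 100 mm from its hinge (along the nest's y, at x = 25 mm, 40 mm up). Pedal up: at x = -73 mm in the nest's frame, 62 mm above the work surface, the pad sloping up 0.15 rad away from the tile. At the stop: x = -75 mm, 33 mm up.
- bolt_nose (a point): Tip of the brass spring bolt that snaps over the pedal's toe at the stop: bevelled on top, 16 mm wide, 27 to 48 mm above the work surface, tip at x = -107 mm in the nest's frame. It slides in a painted block 24 x 36 mm, 56 mm high, at x = -147 to -123 mm; a black knob behind it releases it.
- tile: Teal glazed test tile, 46 x 46 x 8 mm. Origin: centre of its underside; z points out of its glazed face. At first it lies square and flush in the nest, its underside 73 mm above the work surface; with the pedal caught its underside is about 88 mm up, 6 mm clear of the nest's top.
- board: Brown ware board lying on the table near the nest, holding only the red and the cream tile (a second such board, with pots and brushes, stands farther back and is not used), 325 mm (its x) by 285 mm (its y), 6 mm thick. Origin: centre of its underside.
- tile_red: Red glazed test tile, 46 x 46 x 8 mm, already on the board. Origin: centre of its underside.
- tile_cream: Cream glazed test tile, 46 x 46 x 8 mm, already on the board. Origin: centre of its underside.
Not all that is in view belongs to the job. Leave any orange look-alike of the tile_red alone. What is shaped like the tile but purple is not meant.

How it is judged:
By the outcome, as a careful person would: the job done as asked, in the order asked, and still so for the second after the job is handed in, with the robot touching nothing.
It also fails if it takes over 48 s, if anything falls off the work surface, if the arm or the gripper's body presses on something with over 40 N, if the wrist force passes 120 N, or if a joint passes its speed limit or range.

ROBOT

A 6-joint arm with a two-finger parallel gripper is mounted at the origin on a cart in front of the work surface, level with it; the furniture and walls round the work are solid. World frame = base frame: x ahead of the robot, y to its left, z up, the work surface at z = 0. Lengths are in m, angles in rad, forces in N, time in s.
With the tool pointing down it reaches from about 0.3 to 0.875 m from the base axis. Payload 4.2 kg.
Tool frame: the origin (TCP) lies on the centre line of the jaws, within the pads' length; the fingertips stand 25 mm ahead of it and the grasp point (between the pads) lies 6 mm ahead of it (bot.tips_ahead is the distance from the TCP to the fingertips, in m); x points along the fingers, z is the direction in which the jaws open and shut, and the axes are right-handed (so a half turn about x gives the same grasp; the last joint's range is limited). The gripper opens to 85 mm and grips with 20 to 120 N. Pads are 22 mm wide; open, the fingers measure 114 mm over their backs; the gripper's body (76 mm by 85 mm) begins 54 mm behind the grasp point. The pads swing forward as they close: fully open they stand 13 mm farther back than shut.
Start: joints at [-1.12, 0.32, 1.565, -0, 1.257, -0.02], TCP at [0.261, -0.512, 0.256] pointing down, gripper open.
Joint ranges: [-3.11, 3.11], [-0.84, 2.01], [0.21, 2.61], [-1.34, 4.49], [0.05, 2.63], [-2.56, 2.56]. Speed limits (rad/s): [2.57, 2.57, 3.14, 3.14, 3.14, 3.14].

INTERFACE

Orientations are given as a unit quaternion [x, y, z, w].
In Python, from bench import bot gives the robot as it stands.
- The arm moves only by the tool carry_out, never from a script. Its argument "moves" is one flat list of numbers, 6 for each row, row after row: the shift along the world's x, y, z in mm, then the turn, a rotation vector about the world's x, y, z in degrees. In form: [x, y, z, wx, wy, wz, x, y, z, wx, wy, wz, ...]. A call has exactly 5 rows; each row shifts and turns the commanded pose from where the row before left it; what a row does not reach is not made up. A row lasts 1/8 s, in which the tool goes at most 62.5 mm and 10.7 degrees, less where a joint would pass 70% of its speed; a pose out of reach is approached as far as the arm can. A call with a gripper value outside its range is refused whole. "grip" is the gripper command: -1 is shut, 1 is fully open, values between are in proportion, set as the call begins (left out, the last holds). The fingers move at their own pace and stop on an object; "newtons" is the grip in N (left out, the last holds). Time passes only in rows, so rows that do not move let the fingers close, or fill a call up. It gives the time, the measured TCP pose, the force and the opening at its end, in the units of the state.
- bot.sense(): the state, without advancing time (a new reading comes with each control period).
- bot.snapshot(name): name is "side" or "top"; returns a dict with "pixels" (384x512x3 uint8, blue, green, red), "K" (3x3 intrinsics, pixels), "extrinsics" (4x4, takes a point from world to camera coordinates). Camera axes: x right, y down, z forward; pixel columns grow to the right and rows downward; lengths in m; the calibration is good to about 2 mm. A picture is of the moment at which its call begins. There is no depth.
- bot.hand_in(): hands the job in, once; it reports no verdict.
The state is a dict: "time_s": time; "joint_pos": joint angles; "joint_velocities": joint speeds; "tau": joint torques, N m; "ee_pos": TCP position; "tool_rot": TCP orientation; "contact_force": force on the tool from outside, world axes, zero at the start; "moment": the same for the moment, N m; "grip_width": finger opening in m.
Only numpy, scipy, OpenCV 4.12 (cv2) and the standard library are available. Lean on these libraries where they do the work, as an engineer would, in place of code of your own. Each camera call takes 0.05 s, during which the arm holds its last target. There are 200 camera calls.

## Working session

There is one attempt and no reset: what is moved stays moved. The work goes in short steps, Python scripts to look and compute and a tool call to move; the robot and the scene stay as the last step left them, time stands still between calls to the robot, and variables do not carry over. Pictures are saved under pics/ and viewed, about 8 in all and at most 12, crops included, and the job is handed in when it is done.

Besides the shell and the picture viewer there is one more tool, called after "Request:" as name(argument=value, ...) on one line, values as JSON. carry_out: Moves the arm, as the interface text tells. Its arguments: {"type":"object","properties":{"moves":{"type":"array","items":{"type":"number"}},"grip":{"type":"number"},"newtons":{"type":"number"}},"required":["moves"]}

```bash
mkdir -p pics; ls
cat > h.py <<'E'
import numpy as np, cv2
from bench import bot
from scipy.spatial.transform import Rotation as R
def ray(s,u,v):
    E=np.array(s["extrinsics"]);K=np.array(s["K"])
    d=E[:3,:3].T@np.linalg.solve(K,[u,v,1.]); o=-E[:3,:3].T@E[:3,3]
    return o,d
def onplane(s,u,v,z):
    o,d=ray(s,u,v); return o+d*(z-o[2])/d[2]
def proj(s,p):
    E=np.array(s["extrinsics"]);q=np.array(s["K"])@(E[:3,:3]@np.array(p)+E[:3,3]); return q[:2]/q[2]
E
python3 - <<'E'
from h import *
for n in("side","top"):
    s=bot.snapshot(n); cv2.imwrite(f"pics/{n}0.png",s["pixels"]); o,d=ray(s,256,192); print(n,o,d)
print(bot.sense())
E
```

```text
pics
side [-0.06682274  0.89443155  0.92309241] [ 0.43008214 -0.67640782 -0.59793769]
top [ 0.26948821 -0.04108225  1.47890811] [ 0.18778929 -0.02242306 -0.98209679]
{'time_s': 0.1, 'joint_pos': array([-1.12001084e+00,  3.20242968e-01,  1.56554201e+00,  2.45037399e-05,
        1.25741029e+00, -1.99730153e-02]), 'joint_velocities': array([-0.000571  , -0.00100252, -0.00194504, -0.00130832,  0.00053357,
        0.00081623]), 'tau': array([ 2.59271583e-04, -4.16407192e+01, -2.34704751e+01, -7.14499009e-06,
        4.89694095e-03,  4.76820546e-06]), 'ee_pos': array([ 0.2606528 , -0.51210025,  0.25556352]), 'tool_rot': array([ 0.36992194,  0.60328987, -0.36929655,  0.6023447 ]), 'contact_force': array([ 1.07682991,  0.96098916, -0.41873751]), 'moment': array([-0.02269142,  0.01977383,  0.0538468 ]), 'grip_width': 0.08560824915335774}
```

View pics/top0.png

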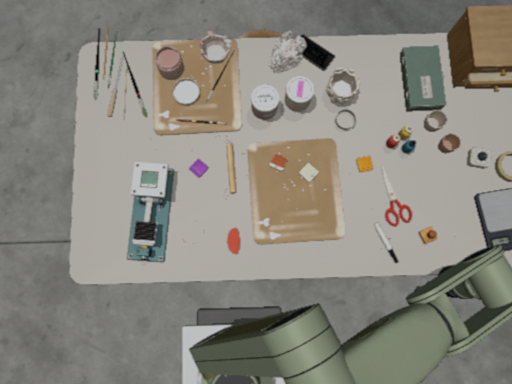

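View pics/side0.png

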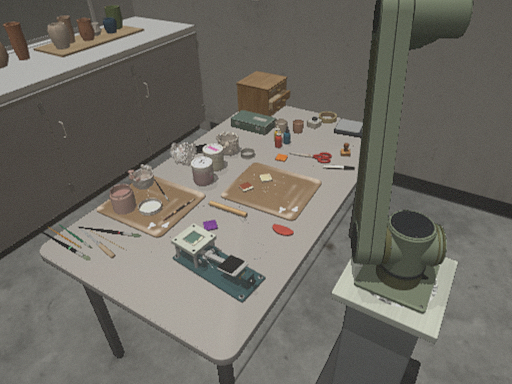

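Top view: the nest has its teal tile at (149,180) and its pedal pad at (146,232). The near board is at (296,190), with red at (278,161) and cream at (309,172). The look-alikes are orange at (365,164) and purple at (199,168). The only teal tile is the one in the nest's aluminium table, which fits the description. I'll confirm that in an enlarged crop while measuring.

```bash
cat > m.py <<'E'
from h import *
s=bot.snapshot("top"); im=s["pixels"]; hsv=cv2.cvtColor(im,cv2.COLOR_BGR2HSV)
a=cv2.resize(im[155:270,120:180],None,fx=5,fy=5,interpolation=cv2.INTER_CUBIC)
b=cv2.resize(im[130:250,240:350],None,fx=4.5,fy=4.5,interpolation=cv2.INTER_CUBIC)
h=max(len(a),len(b)); P=lambda x:cv2.copyMakeBorder(x,0,h-len(x),0,0,cv2.BORDER_CONSTANT)
cv2.imwrite("pics/crop1.png",np.hstack([P(a),P(b)]))
def blobs(lo,hi,roi,z,name,amin=15):
    x0,y0,x1,y1=roi; m=cv2.inRange(hsv[y0:y1,x0:x1],np.array(lo),np.array(hi))
    for c in cv2.findContours(m,cv2.RETR_EXTERNAL,cv2.CHAIN_APPROX_NONE)[0]:
        if cv2.contourArea(c)<amin: continue
        c=c+np.array([x0,y0]); r=cv2.minAreaRect(c.astype(np.float32)); q=cv2.boxPoints(r)
        w=np.array([onplane(s,u,v,z) for u,v in q])[:,:2]
        e=w-np.roll(w,-1,0); L=np.linalg.norm(e,axis=1); k=L.argmax()
        print(name,np.round(r[0],1),"w",np.round(w.mean(0),4),"size",np.round(L[:2],4),"yaw",round(np.degrees(np.arctan2(e[k,1],e[k,0])),1))
blobs((75,30,30),(100,255,170),(120,155,180,270),.081,"teal")
blobs((0,0,150),(180,40,255),(125,155,175,205),.082,"alu")
blobs((0,0,0),(180,255,45),(125,205,175,260),.062,"pad")
blobs((75,40,20),(110,255,140),(120,155,180,270),.010,"base")
blobs((0,150,60),(8,255,255),(255,140,340,240),.014,"red")
blobs((18,30,180),(40,140,255),(290,155,330,190),.014,"cream")
blobs((8,60,60),(25,255,230),(240,130,350,250),.006,"board",500)
E
python3 m.py
```

```text
teal [149.  177.5] w [0.5901 0.2464] size [0.0421 0.0338] yaw 88.4
teal [150.1 213.9] w [0.4825 0.2416] size [0.2794 0.1109] yaw 174.9
alu [147.  200.5] w [0.52   0.2513] size [0.0211 0.0297] yaw 88.4
alu [149.5 179.5] w [0.5844 0.2446] size [0.1482 0.1503] yaw -178.8
pad [144.5 230.4] w [0.4335 0.2617] size [0.0482 0.055 ] yaw 84.3
base [150.  215.7] w [0.4872 0.2562] size [0.2803 0.115 ] yaw 174.7
base [149. 177.] w [0.608 0.261] size [0.0442 0.0323] yaw 88.4
cream [310.8 167.7] w [ 0.6229 -0.2499] size [0.0224 0.0211] yaw 102.7
board [294.5 190.9] w [ 0.5545 -0.1959] size [0.2836 0.3228] yaw 0.2
```

View pics/crop1.png

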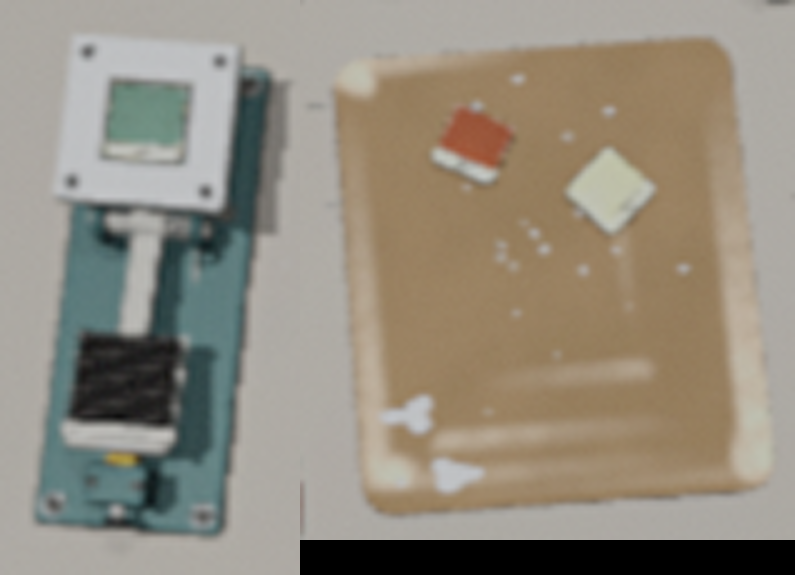

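The crop confirms it: the teal tile with a pale strip sits in the aluminium table, and red (475,145) and cream (610,190) are on the board. The lower part of the board is empty. Next I'll read the corners from the crop for the nest axis and positions.

```bash
cat > m2.py <<'E'
from h import *
s=bot.snapshot("top"); t=bot.snapshot("side")
A=lambda u,v,z:onplane(s,120+u/5-.4,155+v/5-.4,z)
B=lambda u,v,z:onplane(s,240+(u-300)/4.5-.4,130+v/4.5-.4,z)
def show(n,q,f,z):
    w=np.array([f(u,v,z) for u,v in q])[:,:2]; e=np.roll(w,-1,0)-w
    print(n,"c",np.round(w.mean(0),4),"len",np.round(np.linalg.norm(e,axis=1),3),"ang",np.round(np.degrees(np.arctan2(e[:,1],e[:,0])),1)); return w
al=show("alu",[(73,34),(242,45),(225,210),(55,198)],A,.082)
show("holes",[(88,51),(220,61),(206,191),(71,181)],A,.082)
show("tile",[(108,79),(190,81),(186,162),(102,158)],A,.081)
show("pad",[(82,333),(184,337),(178,430),(67,422)],A,.062)
show("red",[(466,105),(513,136),(494,184),(432,153)],B,.014)
show("cream",[(608,147),(656,188),(612,233),(566,190)],B,.014)
show("board",[(335,50),(728,38),(772,485),(370,515)],B,.006)
show("baseR",[(270,68),(220,532),(37,522)],A,.010)
show("bolt",[(122,460)],A,.048)
# side view of tile
im=t["pixels"]; a=cv2.resize(im[215:300,160:270],None,fx=7,fy=7,interpolation=cv2.INTER_CUBIC); cv2.imwrite("pics/side1.png",a)
c=al.mean(0); print("proj alu centre in side",proj(t,[*c,.082]))
E
python3 m2.py
```

```text
alu c [0.5857 0.2451] len [0.102 0.101 0.102 0.101] ang [-95.4 174.5  84.3  -5.1]
holes c [0.5861 0.2466] len [0.08  0.08  0.081 0.08 ] ang [-96.1 174.3  84.1  -6.3]
tile c [0.5868 0.2467] len [0.049 0.05  0.05  0.049] ang [-93.  177.7  85.6  -3.4]
pad c [0.4326 0.2599] len [0.061 0.055 0.066 0.054] ang [-93.9 176.8  84.3  -8.6]
red c [ 0.6452 -0.1496] len [0.04  0.037 0.049 0.043] ang [-126.1  156.6   61.   -36.5]
cream c [ 0.6101 -0.2423] len [0.044 0.045 0.044 0.043] ang [-133.6  133.9   44.   -45.8]
board c [ 0.5573 -0.1989] len [0.281 0.32  0.276 0.331] ang [ -89.8 -178.2   92.6    2.5]
baseR c [0.444  0.2408] len [0.292 0.112 0.315] ang [174.1  85.3 -26.8]
bolt c [0.3866 0.2657] len [0.] ang [0.]
proj alu centre in side [193.17134582 237.10630832]
```

View pics/side1.png

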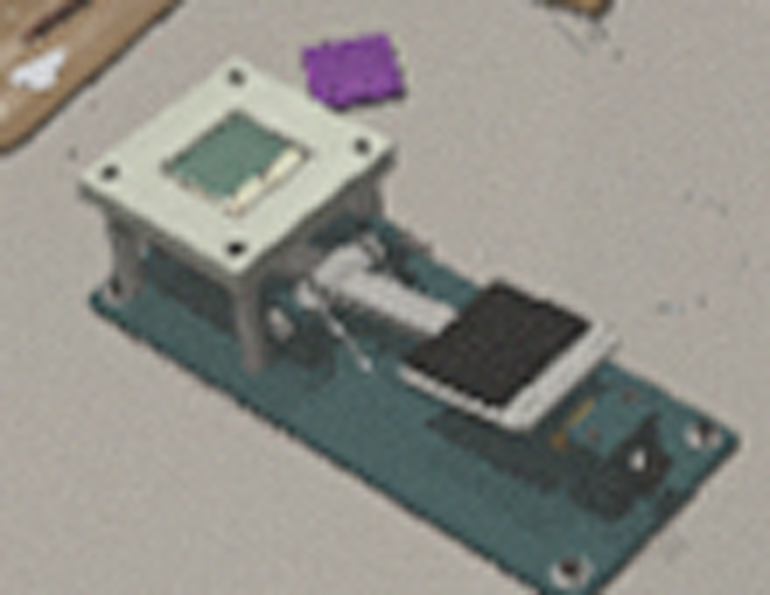

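Run:
```python
from h import *
s=bot.sense(); M=R.from_quat(s["tool_rot"]).as_matrix(); print(np.round(M,3)); print(bot.tips_ahead, np.round(s["ee_pos"],4))
print("yaw of jaw axis z",np.degrees(np.arctan2(M[1,2],M[0,2])), "y axis yaw",np.degrees(np.arctan2(M[1,1],M[0,1])))
print([a for a in dir(bot) if a[0]!='_'])
y=np.radians(-5.6); ex=np.array([np.cos(y),np.sin(y)]); o=np.array([.586,.246])-.08*ex
print("origin",o,"pad up",o-.073*ex,"pad down",o-.075*ex)
```

```text
[[-0.     0.891  0.454]
 [ 0.001  0.454 -0.891]
 [-1.    -0.    -0.001]]
0.025 [ 0.2607 -0.5123  0.2559]
yaw of jaw axis z -63.02486831564969 y axis yaw 26.975131856015402
['IKError', 'hand_in', 'sense', 'snapshot', 'tips_ahead']
origin [0.50638181 0.25380663] pad up [0.43373021 0.26093018] pad down [0.43173975 0.26112535]
```

Request:
carry_out(moves=[11.5,51.5,0,0,0,3.83,11.5,51.5,0,0,0,3.83,11.5,51.5,0,0,0,3.83,11.5,51.5,0,0,0,3.83,11.5,51.5,0,0,0,3.83], grip=-1, newtons=40)

```text
time_s: 0.88
ee_pos: [0.3184, -0.2533, 0.2564]
tool_rot: [0.264, 0.656, -0.264, 0.656]
contact_force: [0.8, 1.0, 0.1]
grip_width: 0.0001
```

Request:
carry_out(moves=[11.5,51.5,0,0,0,3.83,11.5,51.5,0,0,0,3.83,11.5,51.5,0,0,0,3.83,11.5,51.5,0,0,0,3.83,11.5,51.5,0,0,0,3.83])

```text
time_s: 1.5
ee_pos: [0.3759, 0.0042, 0.2566]
tool_rot: [0.151, 0.69, -0.151, 0.691]
contact_force: [1.2, 0.5, -0.2]
grip_width: -0.0003
```

Request:
carry_out(moves=[11.5,51.5,0,0,0,3.83,11.5,51.5,0,0,0,3.83,11.5,51.5,-30,0,0,3.83,11.5,51.5,-40,0,0,3.83,11.5,51.5,-40,0,0,3.83])

```text
time_s: 2.12
ee_pos: [0.4323, 0.2561, 0.15]
tool_rot: [0.034, 0.706, -0.033, 0.707]
contact_force: [0.2, -0.4, 1.0]
grip_width: 0.0003
```

Request:
carry_out(moves=[0,0,-10,0,0,0,0,0,-15,0,0,0,0,0,-15,0,0,0,0,0,-5,0,0,0,0,0,0,0,0,0])

```text
time_s: 2.75
ee_pos: [0.4321, 0.2537, 0.1059]
tool_rot: [0.035, 0.706, -0.035, 0.706]
contact_force: [-0.1, 0.3, -0.5]
grip_width: -0.0001
```

Run:
```python
from h import *
s=bot.snapshot("top"); t=bot.snapshot("side")
a=cv2.resize(s["pixels"][155:270,110:190],None,fx=4.5,fy=4.5,interpolation=cv2.INTER_CUBIC)
b=cv2.resize(t["pixels"][195:310,165:265],None,fx=4.4,fy=4.5,interpolation=cv2.INTER_CUBIC)
cv2.imwrite("pics/p1.png",np.hstack([a,b])); print(bot.sense()["ee_pos"])
```

```text
[0.43247207 0.25413536 0.10642251]
```

View pics/p1.png

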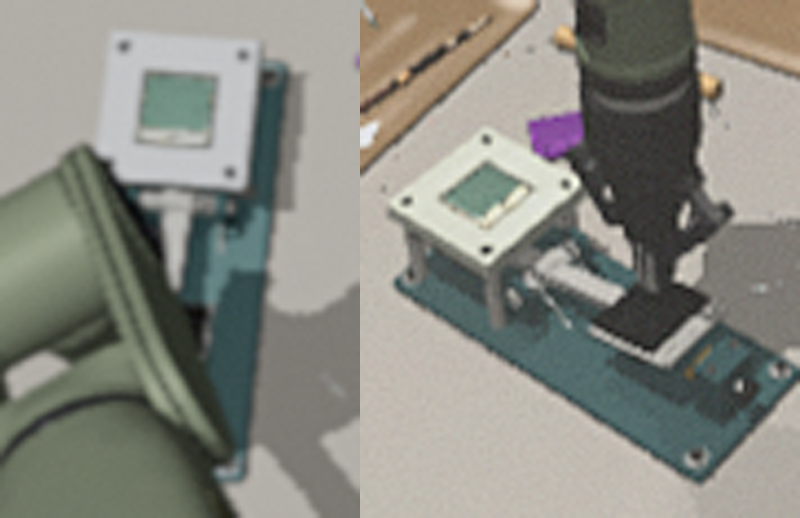

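The side crop shows the shut fingertips just above the middle of the pad (crop 650,290). The TCP is 7 mm short in y, so I'll correct that and press.

Request:
carry_out(moves=[1,7,-5,0,0,0,0,0,-10,0,0,0,0,0,-6,0,0,0,0,0,-5,0,0,0,0,0,-5,0,0,0])

```text
time_s: 3.48
ee_pos: [0.4322, 0.2613, 0.0746]
tool_rot: [0.035, 0.707, -0.035, 0.706]
contact_force: [-4.3, 1.6, 6.4]
grip_width: -0.0002
```

Request:
carry_out(moves=[0,0,-4,0,0,0,0,0,-3,0,0,0,0,0,-3,0,0,0,0,0,-3,0,0,0,0,0,0,0,0,0])

```text
time_s: 4.1
ee_pos: [0.4322, 0.2611, 0.0616]
tool_rot: [0.034, 0.707, -0.035, 0.706]
contact_force: [-2.4, 0.8, 3.5]
grip_width: -0.0002
```

Request:
carry_out(moves=[0,0,-1.5,0,0,0,0,0,-1,0,0,0,0,0,-1,0,0,0,0,0,-0.5,0,0,0,0,0,0,0,0,0])

```text
time_s: 4.72
ee_pos: [0.4325, 0.2611, 0.0584]
tool_rot: [0.034, 0.707, -0.035, 0.706]
contact_force: [-5.5, 1.1, 10.4]
grip_width: -0.0
```

Request:
carry_out(moves=[0,0,-1,0,0,0,0,0,-1,0,0,0,0,0,-0.5,0,0,0,0,0,0,0,0,0,0,0,0,0,0,0])

```text
time_s: 5.35
ee_pos: [0.4327, 0.2612, 0.058]
tool_rot: [0.035, 0.706, -0.034, 0.706]
contact_force: [-9.5, -2.2, 26.8]
grip_width: -0.0001
```

Request:
carry_out(moves=[0,0,3,0,0,0,0,0,6,0,0,0,0,0,25,0,0,0,0,0,45,0,0,0,0,0,60,0,0,0])

```text
time_s: 5.98
ee_pos: [0.433, 0.2606, 0.1944]
tool_rot: [0.034, 0.707, -0.035, 0.706]
contact_force: [0.7, -0.4, -0.2]
grip_width: 0.0001
```

Request:
carry_out(moves=[20,-2,20,0,0,0,35,-4,0,0,0,0,35,-3,0,0,0,0,35,-3,0,0,0,0,27,-3,0,0,0,0], grip=0.6)

```text
time_s: 6.6
ee_pos: [0.587, 0.2457, 0.2137]
tool_rot: [0.034, 0.706, -0.035, 0.707]
contact_force: [0.3, -0.2, -0.3]
grip_width: 0.0681
```

Run:
```python
from h import *
s=bot.snapshot("top"); t=bot.snapshot("side")
a=cv2.resize(s["pixels"][155:270,110:190],None,fx=4.5,fy=4.5,interpolation=cv2.INTER_CUBIC)
b=cv2.resize(t["pixels"][195:310,165:265],None,fx=4.4,fy=4.5,interpolation=cv2.INTER_CUBIC)
cv2.imwrite("pics/p2.png",np.hstack([a,b])); q=bot.sense(); print(q["ee_pos"],q["grip_width"])
```

```text
[0.58785888 0.24545709 0.21330103] 0.06866383933457694
```

View pics/p2.png

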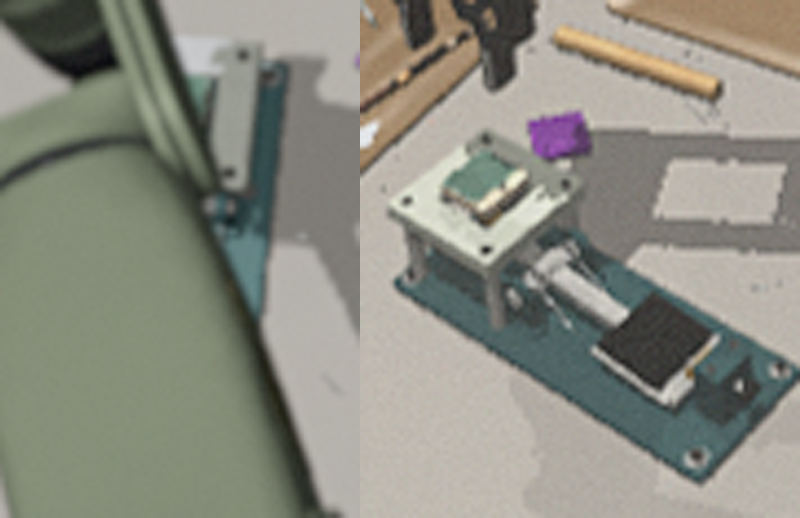

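The pedal is down and held, with its pad level at crop (655,345) and its toe under the brass bolt. The tile stands lifted, square in the opening, at (485,180). I'll descend over it.

Request:
carry_out(moves=[0,0,-20,0,0,0,0,0,-30,0,0,0,0,0,-25,0,0,0,0,0,-10,0,0,0,0,0,-5,0,0,0])

```text
time_s: 7.32
ee_pos: [0.5849, 0.2463, 0.1242]
tool_rot: [0.034, 0.706, -0.034, 0.706]
contact_force: [0.2, -0.3, 0.8]
grip_width: 0.0679
```

Run:
```python
from h import *
t=bot.snapshot("side")
b=cv2.resize(t["pixels"][205:275,160:240],None,fx=8,fy=8,interpolation=cv2.INTER_CUBIC)
cv2.imwrite("pics/p3.png",b); q=bot.sense(); print(q["ee_pos"],q["grip_width"])
```

```text
[0.58487924 0.24628663 0.12402864] 0.06779981268364782
```

View pics/p3.png

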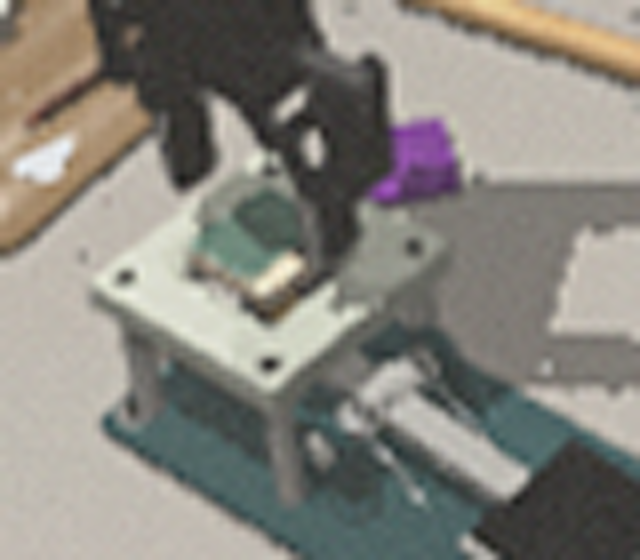

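The fingers straddle the tile along the nest's x, one finger on each side. I'll lower another 11 mm and close.

Request:
carry_out(moves=[1,0,-5,0,0,0,0.5,0,-4,0,0,0,0,0,-2,0,0,0,0,0,0,0,0,0,0,0,0,0,0,0])

```text
time_s: 8.0
ee_pos: [0.5866, 0.2463, 0.1135]
tool_rot: [0.034, 0.706, -0.034, 0.706]
contact_force: [-0.8, 0.2, 0.4]
grip_width: 0.0682
```

Request:
carry_out(moves=[0,0,0,0,0,0,0,0,0,0,0,0,0,0,0,0,0,0,0,0,0,0,0,0,0,0,0,0,0,0], grip=-1, newtons=35)

```text
time_s: 8.62
ee_pos: [0.5866, 0.2463, 0.1137]
tool_rot: [0.034, 0.706, -0.034, 0.706]
contact_force: [-1.1, 0.1, 4.8]
grip_width: 0.0445
```

Request:
carry_out(moves=[0,0,2,0,0,0,0,0,4,0,0,0,0,0,8,0,0,0,0,0,15,0,0,0,0,0,20,0,0,0])

```text
time_s: 9.25
ee_pos: [0.5865, 0.2463, 0.1634]
tool_rot: [0.034, 0.706, -0.034, 0.706]
contact_force: [0.4, 0.7, 0.8]
grip_width: 0.0448
```

Run:
```python
from h import *
t=bot.snapshot("side")
b=cv2.resize(t["pixels"][185:265,150:250],None,fx=7,fy=7,interpolation=cv2.INTER_CUBIC)
cv2.imwrite("pics/p4.png",b); q=bot.sense(); print(q["ee_pos"],q["grip_width"],q["contact_force"])
```

```text
[0.58808365 0.24688731 0.1667507 ] 0.04468526959028925 [0.62222317 1.04851334 2.50826884]
```

View pics/p4.png

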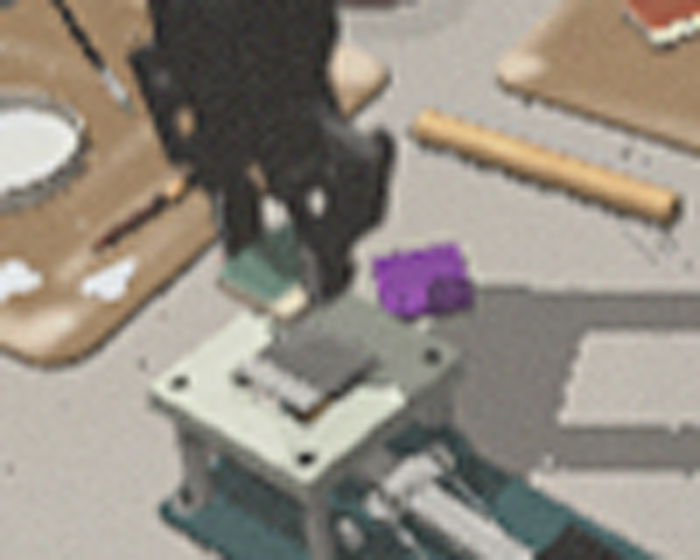

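The tile is held level between the fingers (crop 270,275), clear of the nest, and the lift plate is still up. I'll carry it to the empty part of the board, around (0.495, -0.20).

Request:
carry_out(moves=[-3,-15,15,0,0,0,-6,-28,15,0,0,0,-8,-38,0,0,0,0,-8,-38,0,0,0,0,-8,-38,0,0,0,0])

```text
time_s: 9.93
ee_pos: [0.5526, 0.0872, 0.1927]
tool_rot: [0.034, 0.706, -0.035, 0.706]
contact_force: [-0.8, -1.0, -1.4]
grip_width: 0.0446
```

Request:
carry_out(moves=[-8,-38,0,0,0,0,-8,-38,0,0,0,0,-8,-38,0,0,0,0,-8,-38,0,0,0,0,-8,-38,0,0,0,0])

```text
time_s: 10.55
ee_pos: [0.5124, -0.1026, 0.1928]
tool_rot: [0.034, 0.706, -0.035, 0.706]
contact_force: [0.3, 0.4, 0.3]
grip_width: 0.0448
```

Request:
carry_out(moves=[-8,-38,-20,0,0,0,-6,-34,-30,0,0,0,-4,-20,-30,0,0,0,-2,-8,-20,0,0,0,0,0,-10,0,0,0])

```text
time_s: 11.18
ee_pos: [0.4923, -0.2015, 0.0816]
tool_rot: [0.035, 0.707, -0.035, 0.706]
contact_force: [-1.0, 0.4, 0.1]
grip_width: 0.0448
```

Request:
carry_out(moves=[0,0,-12,0,0,0,0,0,-15,0,0,0,0,0,-10,0,0,0,0,0,-4,0,0,0,0,0,-1,0,0,0])

```text
time_s: 11.8
ee_pos: [0.4936, -0.2006, 0.0402]
tool_rot: [0.034, 0.706, -0.034, 0.706]
contact_force: [0.2, 0.9, 0.5]
grip_width: 0.0444
```

Request:
carry_out(moves=[0,0,0,0,0,0,0,0,-0.5,0,0,0,0,0,-0.5,0,0,0,0,0,-0.5,0,0,0,0,0,0,0,0,0])

```text
time_s: 12.42
ee_pos: [0.4935, -0.2007, 0.0388]
tool_rot: [0.034, 0.706, -0.034, 0.706]
contact_force: [-0.0, 0.8, 0.0]
grip_width: 0.0448
```

Request:
carry_out(moves=[0,0,-1.5,0,0,0,0,0,-1,0,0,0,0,0,-1,0,0,0,0,0,-1,0,0,0,0,0,0,0,0,0])

```text
time_s: 13.05
ee_pos: [0.4935, -0.2007, 0.0342]
tool_rot: [0.034, 0.706, -0.034, 0.706]
contact_force: [-0.1, 0.2, -1.0]
grip_width: 0.0448
```

Request:
carry_out(moves=[0,0,-0.5,0,0,0,0,0,-0.5,0,0,0,0,0,-0.5,0,0,0,0,0,0,0,0,0,0,0,0,0,0,0])

```text
time_s: 13.68
ee_pos: [0.4935, -0.2007, 0.0328]
tool_rot: [0.034, 0.706, -0.034, 0.706]
contact_force: [0.5, -0.8, -0.6]
grip_width: 0.0448
```

Request:
carry_out(moves=[0,0,-0.4,0,0,0,0,0,-0.4,0,0,0,0,0,-0.4,0,0,0,0,0,0,0,0,0,0,0,0,0,0,0])

```text
time_s: 14.3
ee_pos: [0.4935, -0.2007, 0.0317]
tool_rot: [0.034, 0.706, -0.034, 0.706]
contact_force: [-1.7, 1.0, 1.9]
grip_width: 0.0447
```

Request:
carry_out(moves=[0,0,-0.3,0,0,0,0,0,-0.3,0,0,0,0,0,0,0,0,0,0,0,0,0,0,0,0,0,0,0,0,0])

```text
time_s: 14.92
ee_pos: [0.4935, -0.2007, 0.0317]
tool_rot: [0.034, 0.706, -0.034, 0.706]
contact_force: [-3.0, 0.3, 7.0]
grip_width: 0.0449
```

The tile touches down at TCP 31.7 mm, as predicted. I'll release it.

Request:
carry_out(moves=[0,0,0.3,0,0,0,0,0,0,0,0,0,0,0,0,0,0,0,0,0,0,0,0,0,0,0,0,0,0,0], grip=0.5)

```text
time_s: 15.55
ee_pos: [0.4935, -0.2007, 0.0313]
tool_rot: [0.034, 0.706, -0.034, 0.706]
contact_force: [-0.2, 1.0, -1.0]
grip_width: 0.0644
```

Request:
carry_out(moves=[0,0,4,0,0,0,0,0,12,0,0,0,0,0,30,0,0,0,0,0,50,0,0,0,0,0,50,0,0,0])

```text
time_s: 16.18
ee_pos: [0.4934, -0.2007, 0.1796]
tool_rot: [0.034, 0.706, -0.034, 0.706]
contact_force: [1.0, -0.6, -1.1]
grip_width: 0.064
```

Request:
carry_out(moves=[-15,-30,20,0,0,0,-30,-55,0,0,0,0,-30,-55,0,0,0,0,-30,-55,0,0,0,0,-25,-50,0,0,0,0])

```text
time_s: 16.8
ee_pos: [0.3624, -0.4471, 0.1985]
tool_rot: [0.034, 0.706, -0.035, 0.707]
contact_force: [0.2, -0.1, 0.7]
grip_width: 0.0642
```

Run:
```python
from h import *
s=bot.snapshot("top"); t=bot.snapshot("side")
a=cv2.resize(s["pixels"][130:270,115:355],None,fx=3,fy=3,interpolation=cv2.INTER_CUBIC)
b=cv2.resize(t["pixels"][160:300,160:330],None,fx=1,fy=1)
cv2.imwrite("pics/p5.png",a); cv2.imwrite("pics/p6.png",cv2.resize(b,None,fx=4,fy=4,interpolation=cv2.INTER_CUBIC)); print(bot.sense()["ee_pos"], proj(s,[.4935,-.2007,.014]),proj(t,[.4935,-.2007,.014]))
```

```text
[ 0.36130477 -0.44979827  0.19822314] [297.19745246 208.61879262] [285.09739139 190.29754206]
```

View pics/p5.png

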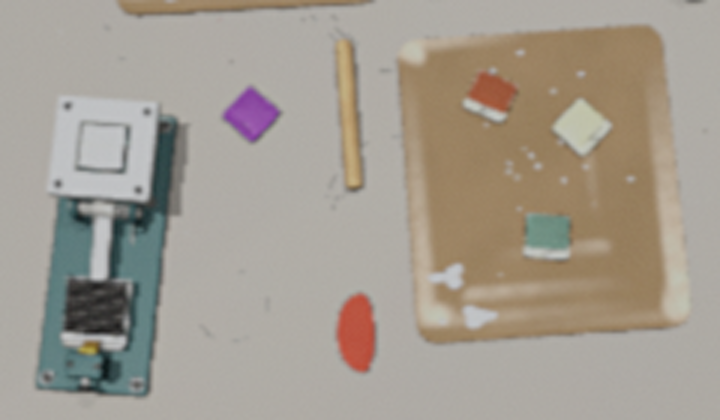

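View pics/p6.png

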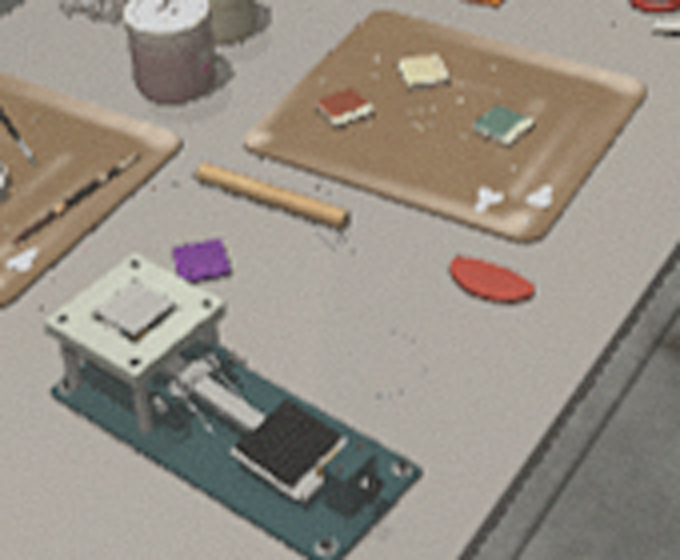

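The teal tile lies flat, face up, on the board (top crop 548,235). Red and cream have not moved, the pedal is still caught down and the lift plate is up. Handing in.

```bash
python3 -c "
from bench import bot
print(bot.hand_in())"
```

```text
the job is handed in; nothing more can be done
None
```

The job is done and handed in at about 17 s of the 48 s allowed.

- **Pedal:** I pressed the pad with the shut fingertips down to its stop. The force reached 27 N with the tips 33 mm up, which matches the height given. The last pictures show the pedal still caught under the bolt and the lift plate raised.
- **Tile:** I gripped the teal tile by its edges and set it down until I felt light contact (7 N). It lies at about (0.494, -0.201), glazed face up. It is well inside the board's edge and over 100 mm, centre to centre, from the red and cream tiles. By eye, those two look unmoved.
- **Arm:** It stands clear and touches nothing.

**Disagreements:**
- The finger opening read 44.7 mm on the 46 mm tile, most likely a small sensor offset.
- Some rows fell a few mm short of the command. I corrected the ones that mattered from the measured positions.

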